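# Unclip the timing cover and fit the crank locking pin

### The job

Squeeze the two spring tabs of the black timing cover on the engine case together, lift the cover off and lay it flat in the aluminium parts tray with its tabs up. Then take the plain round locking pin from the wooden block (not the T-handled key), put it thin end first through the eye now open in the case's sloping window, push it home until its shoulder sits on the steel, and let go. Drop neither part, and leave the key and the loose things on the bench where they are.

Things in the scene. Friction and masses are not known exactly. Their poses are not given: they have to be found in the camera images.
- case: Grey cast engine case, fixed on the bench, about 150 x 160 mm footprint, 155 mm high at the upper edge of the window and 145 mm over the studs behind it. Origin: centre of the footprint under the window, on the bench; z up, x from the sloping window side towards the barrel with the studs. It stands anywhere within some 6 by 10 cm and is turned by up to 0.35 rad.
- window: Sloping face of the case: a 130 x 150 mm frame, 4 mm thick, with a 76 (x) by 64 mm (y) opening, leaning 35 degrees. Origin: centre of the opening in the plane of the face, 115 mm above the bench. x up the slope, y level along the face, z straight out of it (35 degrees from vertical, towards the robot). The cavity's floor is a steel plate 24 mm under the face. Corner bolt heads are 5 mm high.
- eye (a point): Centre of the upper mouth of the eye, a round through hole 12.5 mm across and 24 mm long, chamfered, in the steel floor of the cavity. It lies at (+10, -10, -24) mm in the window's frame, its axis along the window's z. Hidden under the cover at the start.
- cover: Black plastic cover, 100 g: plate 100 (x) by 92 (y) by 4 mm with two ribs 14 mm deep below (play in the opening 1.5 mm). Origin: centre of the plate's underside; axes as the window's while clipped on. On a flat floor it stands on the ribs, origin 14 mm up. Two upright tabs, 24 mm wide in x, reach 40 mm above the origin; their flat outer faces look to +y and -y, 48 mm apart free, 36 mm squeezed.
- tab_a (a joint): Spring tab on the cover's +y side: 0 = free, 0.006 m = squeezed fully inward (straight travel along y). Needs 2 N to start, 8 N for the full travel; springs back when let go. Free tabs hook behind the frame and lock the cover; with both squeezed by 4.5 mm or more it comes off straight along its z with no force.
- tab_b (a joint): Spring tab on the cover's -y side, the same as tab_a, moving the other way.
- tab_a_pad (a point): Point on the outer face of tab_a at the height to grip: (0, +24, 28) mm in the cover's frame when free.
- tab_b_pad (a point): Point on the outer face of tab_b at the height to grip: (0, -24, 28) mm in the cover's frame when free.
- tray: Aluminium parts tray, fixed, 220 (x) by 170 (y) mm outside, walls 22 mm high and 4 mm thick, floor 4 mm thick. Origin: centre of its underside, on the bench. Left or right of the case.
- block: Wooden tool block, fixed, 60 (x) by 140 (y) by 45 mm high, with two holes 70 mm apart along its y. Origin: centre of its underside. On the other side of the case from the tray. The pin stands in one hole, the T-handled key in the other.
- pin: Steel locking pin, 140 g, 100 mm long: shank 10 mm across, 34 mm long (last 8 mm tapered), then a plain round body 18 mm across, 66 mm long. Origin: tip of the shank; z along the pin to the thick end. It stands upright in the block, shoulder on the block's top, its top 111 mm above the bench. Home in the eye, its top stands 42 mm out of the window's face, leaning up to 0.1 rad.
- pin_shoulder (a point): Point on the pin's axis at the shoulder, where the shank meets the thicker part, 34 mm from the tip.
- key: Steel key with a T handle (48 mm bar), 80 g, standing in the other hole of the block, top about 91 mm above the bench. Not needed: leave it. Origin: tip of its shank.
- gear: Dark steel gear, 82 mm across, 24 mm high, lying in front of the case. Bystander. Origin: centre of its underside.
- bearing: Steel bearing ring, 52 mm across, 15 mm high, lying near the case. Bystander. Origin: centre of its underside.
- nut: Large hexagon nut, 36 mm across, 15 mm high, lying near the case. Bystander. Origin: centre of its underside.
- oilcan: Blue oil can, 84 mm across, 190 mm high with its spout, standing left of the case. Bystander. Origin: centre of its underside.
- screwdriver: Red-handled screwdriver lying on the right side. Bystander.

How it is judged:
By the outcome, as a careful person would: the job done as asked, in the order asked, and still so for the second after the job is handed in, with the robot touching nothing.
It also fails if it takes over 64 s, if anything falls off the work surface, if the arm or the gripper's body presses on something with over 40 N, if the wrist force passes 120 N, or if a joint passes its speed limit or range.

### The arm

A 6-joint arm with a two-finger parallel gripper is mounted at the origin on the work surface. World frame = base frame: x ahead of the robot, y to its left, z up, the work surface at z = 0. Lengths are in m, angles in rad, forces in N, time in s.
With the tool pointing down it reaches from about 0.275 to 0.75 m from the base axis. Payload 10.2 kg.
Tool frame: the origin (TCP) lies midway between the tips of the shut fingers; the grasp point (between the pads) lies 19 mm behind it (env.hold_point_z is the distance from the TCP to the grasp point, in m); z points along the fingers, y is the line along which they close (so a half turn about z gives the same grasp; the last joint's range is limited). The gripper opens to 85 mm and grips with 20 to 120 N. Pads are 22 mm wide; open, the fingers measure 114 mm over their backs; the gripper's body (76 mm by 85 mm) begins 54 mm behind the grasp point. The pads swing forward as they close: fully open they stand 13 mm farther back than shut.
Start: joints at [-0.223, 0.313, 1.498, -0, 1.331, -0.223], TCP at [0.525, -0, 0.231] pointing down, gripper open.
Joint ranges: [-2.94, 2.94], [-0.97, 2.17], [0.19, 2.56], [-1.23, 4.37], [0.02, 3.11], [-2.88, 2.88]. Speed limits (rad/s): [2.39, 2.39, 3.01, 3.14, 3.14, 3.14].

### API

Orientations are given as a unit quaternion [x, y, z, w].
In Python, from bench import env, kinematics, monitor, eyes, job gives the robot as it stands. The module is installed in compiled form; this text tells all that it offers. Calls block until the motion is done:
- env.reach(position, orientation): joint-space move of the TCP to a pose.
- env.movel(position, velocity=0.15, frame=None, guard=None): straight line of the TCP; frame=None keeps the orientation; velocity is the mean speed in m/s. With guard (N) it stops when the force on the tool has changed by that much, and returns True; else False.
- env.set_joints(angles): joint-space move.
- env.release() and env.close_gripper(effort=None): open the fingers fully, or close them until they stop; effort is the grip in N (None keeps the last).
- env.hold(seconds).
- kinematics.ik(position, orientation): joint angles nearest the present ones, or None.
- monitor.sense(): the state.
- eyes.grab_frame(name): name is "scene" or "side" or "wrist"; returns a dict with "frame" (420x560x3 uint8, red, green, blue), "mtx" (3x3 intrinsics, pixels), "view" (4x4, takes a point from world to camera coordinates). Camera axes: x right, y down, z forward; pixel columns grow to the right and rows downward; lengths in m; the calibration is good to about 2 mm. A picture is of the moment at which its call begins. There is no depth.
A pose or a line that the arm cannot do raises env.MotionError and nothing moves.
- job.hand_in(): hands the job in; it is judged then, once.
The state is a dict: "clock": time; "joints": joint angles; "qvel": joint speeds; "joint_efforts": joint torques, N m; "position": TCP position; "ee_rot": TCP orientation; "contact_force": force on the tool from outside, world axes, zero at the start; "ft_torque": the same for the moment, N m; "finger_gap": opening from 0.0 (shut) to 1.0 (fully open); "gripper_force": force on a finger pad.
Only numpy, scipy, OpenCV 4.12 (cv2) and the standard library are available. Lean on these libraries where they do the work, as an engineer would, in place of code of your own. Each camera call takes 0.05 s, during which the arm holds its last target. There are 200 camera calls.

## Working session

There is one attempt and no reset: what is moved stays moved. The work goes in short steps, each a Python script; the robot and the scene stay as the last script left them, time stands still between calls to the robot, and variables do not carry over. Pictures are saved under pics/ and viewed, at most 10 in all, crops included, and the job is handed in when it is done.

```bash
mkdir -p pics
python3 - <<'E'
from bench import env, kinematics, monitor, eyes, job
import cv2,pickle
d={}
for n in ["scene","side","wrist"]:
    f=eyes.grab_frame(n); d[n]=f
    cv2.imwrite(f"pics/{n}0.png",cv2.resize(f["frame"][:,:,::-1],(784,588),interpolation=cv2.INTER_CUBIC))
    print(n,f["mtx"].tolist(),f["view"].round(4).tolist())
pickle.dump(d,open("f0.pkl","wb"))
s=monitor.sense(); print(s["clock"],s["position"],s["ee_rot"],s["finger_gap"],env.hold_point_z)
E
```

```text
scene [[502.2389681498914, 0.0, 284.6168904182034], [0.0, 502.2389681498914, 207.0471339632176], [0.0, 0.0, 1.0]] [[-0.4559, 0.89, 0.0026, 0.3181], [0.7707, 0.3962, -0.4991, -0.3765], [-0.4452, -0.2256, -0.8665, 1.6876], [0.0, 0.0, 0.0, 1.0]]
side [[415.8798536148371, 0.0, 278.49407422059505], [0.0, 415.8798536148371, 206.91163864360283], [0.0, 0.0, 1.0]] [[0.7524, -0.6584, -0.0197, -0.4807], [-0.4036, -0.4372, -0.8037, 0.297], [0.5206, 0.6127, -0.5947, 1.004], [0.0, 0.0, 0.0, 1.0]]
wrist [[301.95337019277616, 0.0, 283.2849907515885], [0.0, 301.95337019277616, 210.7261894764437], [0.0, 0.0, 1.0]] [[1.0, 0.0006, -0.0017, -0.5239], [0.0011, -0.9591, 0.283, -0.0375], [-0.0014, -0.283, -0.9591, 0.3793], [0.0, 0.0, 0.0, 1.0]]
0.15 [5.24822264e-01 1.99337729e-05 2.30878630e-01] [ 7.07105925e-01  7.07107479e-01 -2.44114460e-04 -4.05698854e-04] 1.002219042991105 0.0187
```

View pics/scene0.png

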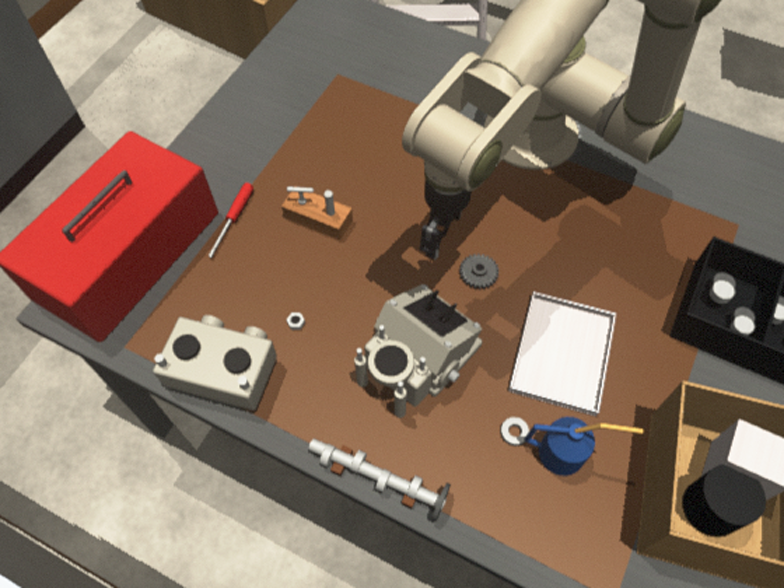

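View pics/side0.png

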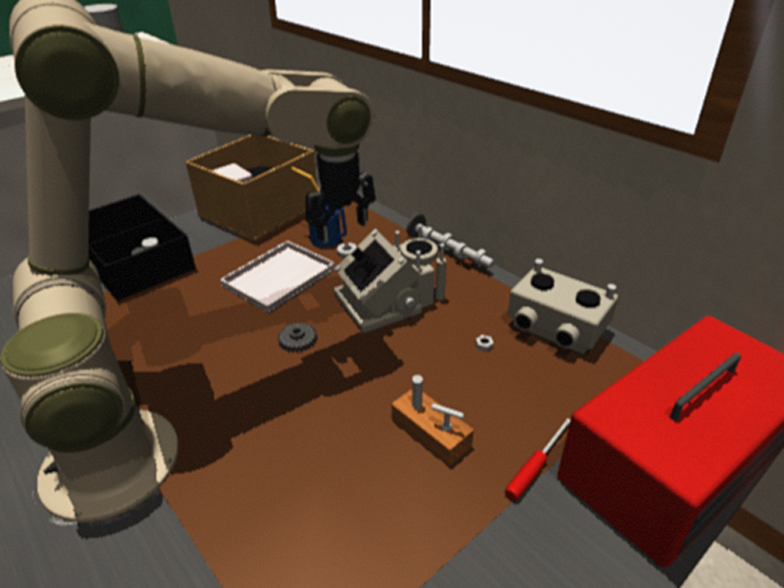

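View pics/wrist0.png

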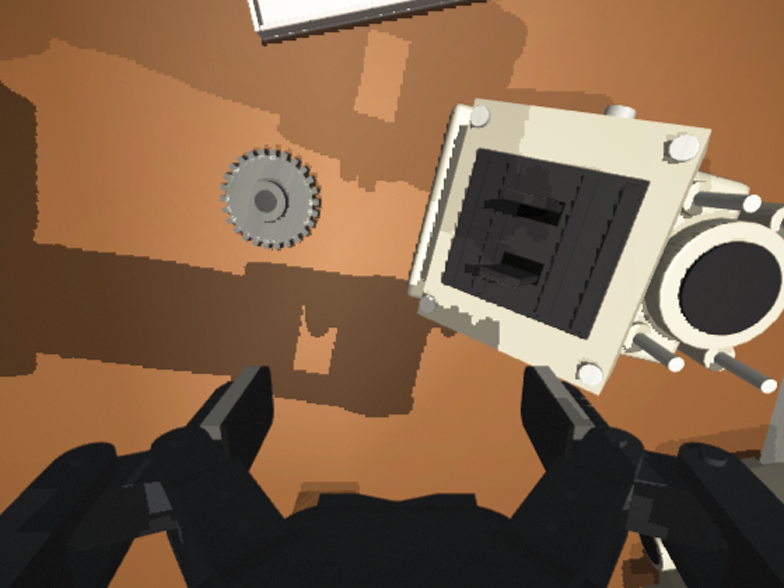

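The scene shows the case with its window facing the robot, the tray to its left (rim corners at scene 534,292 / 616,313 / 600,411 / 510,390) and the block to its right, with the pin top at scene (328,192) and side (418,380). In the wrist view the window face corners are at (475,100), (711,128), (600,395) and (418,310). The cover plate corners are at (478,149), (650,182), (587,340) and (442,285).

```bash
cat > h.py <<'E'
from bench import env, kinematics, monitor, eyes, job
import numpy as np, cv2, pickle
from scipy.optimize import least_squares
from scipy.spatial.transform import Rotation as R
T=np.radians(35)
def px(p,s=1.4): return (np.asarray(p,float)+.5)/s-.5
def proj(f,P):
    P=np.atleast_2d(P); c=P@f["view"][:3,:3].T+f["view"][:3,3]; u=c@f["mtx"].T; return u[:,:2]/u[:,2:]
def onz(f,p,z):
    p=np.atleast_2d(p); Rv,t=f["view"][:3,:3],f["view"][:3,3]
    d=np.c_[p,np.ones(len(p))]@np.linalg.inv(f["mtx"]).T@Rv; o=-Rv.T@t
    return o+d*((z-o[2])/d[:,2])[:,None]
def Rwin(yaw): return R.from_euler('zy',[yaw,-T]).as_matrix()
def win(x,y,yaw,P): return np.array([x,y,.115])+np.asarray(P)@Rwin(yaw).T
def grab(n,name,crop=None,s=1.4):
    f=eyes.grab_frame(n); im=f["frame"][:,:,::-1]
    if crop: x0,y0,x1,y1=crop; im=im[y0:y1,x0:x1]
    cv2.imwrite(f"pics/{name}.png",cv2.resize(im,None,fx=s,fy=s,interpolation=cv2.INTER_CUBIC)); pickle.dump(f,open(name+".pkl","wb")); return f
E
python3 - <<'E'
from h import *
d=pickle.load(open("f0.pkl","rb")); w,sc,si=d["wrist"],d["scene"],d["side"]
pw=px([(475,100),(711,128),(600,395),(418,310),(478,149),(650,182),(587,340),(442,285)])
F=[(-.065,.075,0),(.065,.075,0),(.065,-.075,0),(-.065,-.075,0),(-.05,.046,.004),(.05,.046,.004),(.05,-.046,.004),(-.05,-.046,.004)]
r=least_squares(lambda q:(proj(w,win(*q,F))-pw).ravel(),[.65,.03,-.2]); print("win",r.x,r.fun.reshape(-1,2).round(1).tolist())
print("tray",onz(sc,px([(534,292),(616,313),(600,411),(510,390)]),.022).round(4).tolist())
print("tray side",onz(si,px([(222,279),(288,242),(333,264),(268,309)]),.022).round(4).tolist())
print("pin top",onz(sc,px([(328,192)]),.111),onz(si,px([(418,380)]),.111))
print("key top",onz(sc,px([(300,190)]),.091),onz(si,px([(447,411)]),.091))
print("gear",onz(w,px([(266,201)]),.024))
E
```

```text
win [ 0.60781436  0.02963699 -0.20581675] [[-4.8, -3.3], [0.5, 1.9], [-0.7, -3.0], [2.9, 0.8], [-1.5, -0.4], [0.9, 2.5], [1.3, 1.3], [1.8, -0.8]]
tray [[0.4205, 0.17, 0.022], [0.3904, 0.3353, 0.022], [0.6036, 0.3748, 0.022], [0.6417, 0.2088, 0.022]]
tray side [[0.3945, 0.3344, 0.022], [0.6049, 0.3684, 0.022], [0.6299, 0.204, 0.022], [0.4145, 0.1581, 0.022]]
pin top [[ 0.4472607  -0.29333994  0.111     ]] [[ 0.44973527 -0.29176578  0.111     ]]
key top [[ 0.4570192  -0.35788129  0.091     ]] [[ 0.449928   -0.36152329  0.091     ]]
gear [[0.41803834 0.04792148 0.024     ]]
```

```bash
cat >> h.py <<'E'
def qwin(yaw,flip=1):  # tool z=-wz, tool y=flip*wy
    W=Rwin(yaw); y=flip*W[:,1]; z=-W[:,2]
    return R.from_matrix(np.c_[np.cross(y,z),y,z]).as_quat()
def qdown(a):  # tool z down, tool y at world angle a
    y=np.array([np.cos(a),np.sin(a),0]); z=np.array([0,0,-1.])
    return R.from_matrix(np.c_[np.cross(y,z),y,z]).as_quat()
E
python3 - <<'E'
from h import *
W=(.608,.030,-.206)
for fl in (1,-1):
    for h in (.008,.1,.15): print(fl,h,kinematics.ik(win(*W,(0,0,h)),qwin(W[2],fl)))
for fl in (1,-1):
    for yaw in (0,np.pi/2): print('tray',fl,yaw,kinematics.ik([.512,.269,.1],qdown(.19+yaw+(np.pi if fl<0 else 0))))
for k in range(4): print('pin',k,kinematics.ik([.4485,-.2925,.1],qdown(k*np.pi/2)))
fl=1 if kinematics.ik(win(*W,(0,0,.1)),qwin(W[2],1)) is not None else -1
env.reach(win(*W,(0,0,.10)),qwin(W[2],fl)); print(fl)
grab("wrist","w1"); print(monitor.sense()["clock"])
E
```

```text
1 0.008 [-0.19120907  0.36862846  1.8813335   0.36688802  0.30876395 -1.87301137]
1 0.1 [-0.21694112  0.14082661  1.94523383  0.27546878  0.47113175 -1.79015051]
1 0.15 [-0.23412125  0.01983103  1.95780614  0.24530657  0.57986888 -1.76417126]
-1 0.008 [-0.19120907  0.36862846  1.8813335   0.36688802  0.30876395  1.26858128]
-1 0.1 [-0.21694112  0.14082661  1.94523383  0.27546878  0.47113175  1.35144214]
-1 0.15 [-0.23412125  0.01983103  1.95780614  0.24530657  0.57986888  1.37742139]
tray 1 0 [ 2.81288354e-01  5.57428545e-01  1.49429019e+00 -4.44089210e-16
  1.08987392e+00  9.12883542e-02]
tray 1 1.5707963267948966 [ 2.81288354e-01  5.57428545e-01  1.49429019e+00 -4.44089210e-16
  1.08987392e+00 -1.47950797e+00]
tray -1 0 None
tray -1 1.5707963267948966 [ 2.81288354e-01  5.57428545e-01  1.49429019e+00 -4.44089210e-16
  1.08987392e+00  1.66208468e+00]
pin 0 [-7.96846809e-01  4.74892514e-01  1.63127601e+00 -4.44089210e-16
  1.03542413e+00 -7.96846809e-01]
pin 1 [-7.96846809e-01  4.74892514e-01  1.63127601e+00 -4.44089210e-16
  1.03542413e+00 -2.36764314e+00]
pin 2 [-7.96846809e-01  4.74892514e-01  1.63127601e+00 -4.44089210e-16
  1.03542413e+00  2.34474584e+00]
pin 3 [-7.96846809e-01  4.74892514e-01  1.63127601e+00 -4.44089210e-16
  1.03542413e+00  7.73949518e-01]
1
1.6
```

View pics/w1.png

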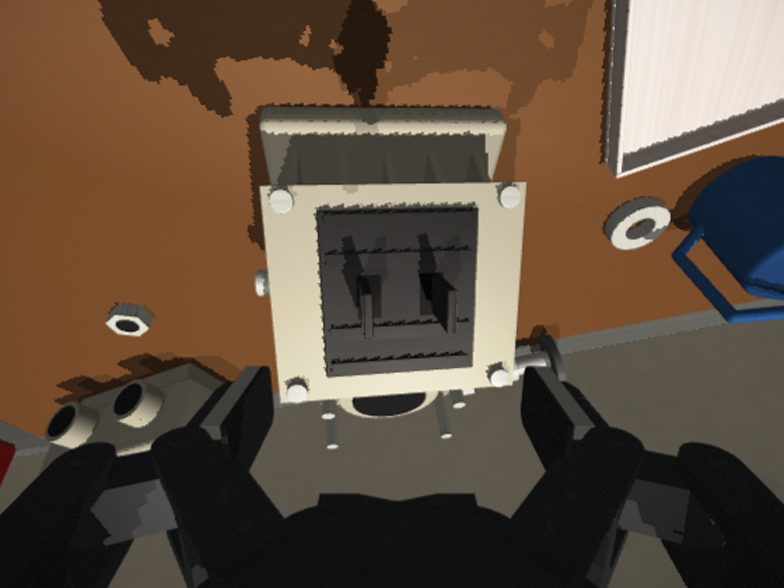

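The wrist view along the window normal shows the face corners at (262,184), (526,182), (515,384) and (280,403), and the cover corners at (317,209), (479,205), (474,367) and (327,377). The tabs are near (366,305) and (445,305).

Run:
```python
from h import *
w=pickle.load(open("w1.pkl","rb"))
pw=px([(262,184),(526,182),(515,384),(280,403),(317,209),(479,205),(474,367),(327,377)])
F=[(-.065,-.075,0),(-.065,.075,0),(.065,.075,0),(.065,-.075,0),(-.05,-.046,.004),(-.05,.046,.004),(.05,.046,.004),(.05,-.046,.004)]
r=least_squares(lambda q:(proj(w,win(*q,F))-pw).ravel(),[.608,.03,-.2]); print("win",r.x,r.fun.reshape(-1,2).round(1).tolist())
r2=least_squares(lambda q:(proj(w,np.array(q[:3])+np.array(F)@Rwin(q[3]).T)-pw).ravel(),[.608,.03,.115,-.2]); print("free z",r2.x,r2.fun.reshape(-1,2).round(1).tolist())
im=cv2.resize(w["frame"][:,:,::-1],None,fx=1.4,fy=1.4,interpolation=cv2.INTER_CUBIC)
G=F+[(sx*.012,sy*.024,.040) for sx in(-1,1) for sy in (-1,1)]+[(.010+sx*.0,-.010,.004) for sx in (0,)]
for p in proj(w,win(*r.x,G)): cv2.drawMarker(im,tuple(np.round((p+.5)*1.4-.5).astype(int)),(0,0,255),cv2.MARKER_CROSS,9,1)
cv2.imwrite("pics/w1o.png",cv2.resize(im[150:430,230:560],None,fx=2,fy=2))
```

```text
win [ 0.6066695   0.0304111  -0.17794095] [[-1.9, 1.2], [2.9, -3.0], [2.0, 3.4], [2.6, -5.9], [-3.3, 2.3], [-0.6, 1.8], [-0.0, 3.2], [-0.8, -1.2]]
free z [ 0.60777403  0.03034284  0.11373962 -0.17794098] [[-1.3, 1.4], [2.2, -2.8], [1.4, 2.7], [3.0, -6.7], [-2.9, 2.4], [-1.0, 1.9], [-0.4, 2.6], [-0.5, -1.9]]
```

View pics/w1o.png

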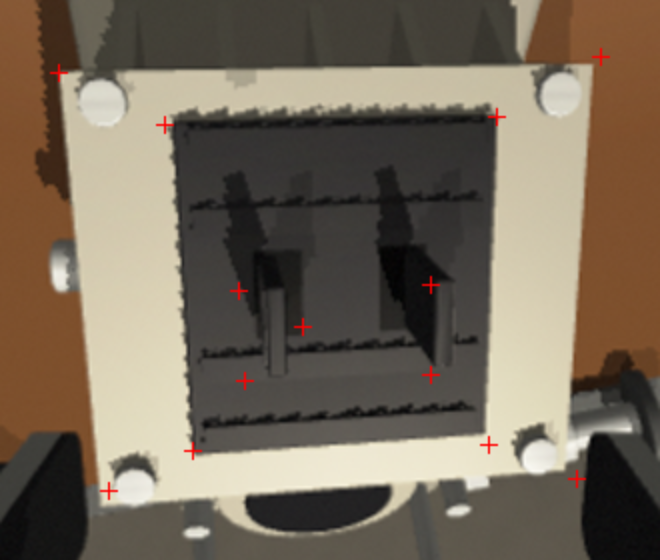

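The Euler convention in my helper was extrinsic where it should be intrinsic, which explains the skew. I'll fix it and refit on both views.

```bash
sed -i "s/'zy'/'ZY'/" h.py
python3 - <<'E'
from h import *
w=pickle.load(open("w1.pkl","rb")); w0=pickle.load(open("f0.pkl","rb"))["wrist"]
c=lambda u,v:(230+u/2,150+v/2)
pw=px([c(62,72),c(592,65),c(563,470),c(100,505),c(174,122),c(497,113),c(486,433),c(196,455), c(277,290),c(274,375),c(453,281),c(448,365)])
F=[(-.065,-.075,0),(-.065,.075,0),(.065,.075,0),(.065,-.075,0),(-.05,-.046,.004),(-.05,.046,.004),(.05,.046,.004),(.05,-.046,.004)]
F1=F+[(-.012,-.022,.04),(.012,-.022,.04),(-.012,.024,.04),(.012,.024,.04)]
r=least_squares(lambda q:(proj(w,win(*q,F1[:8]))-pw[:8]).ravel(),[.608,.03,-.2]); print("win",r.x,r.fun.reshape(-1,2).round(1).tolist())
print("tabs", (proj(w,win(*r.x,F1[8:]))-pw[8:]).round(1).tolist())
p0=px([(418,310),(475,100),(711,128),(600,395),(442,285),(478,149),(650,182),(587,340)])
r=least_squares(lambda q:(proj(w0,win(*q,F))-p0).ravel(),[.608,.03,-.2]); print("win0",r.x,r.fun.reshape(-1,2).round(1).tolist())
E
```

```text
win [ 0.6075388   0.03163152 -0.23963401] [[-0.8, -1.3], [0.7, -1.2], [0.9, -0.6], [0.3, -0.4], [-0.5, 0.8], [0.9, 1.6], [0.1, 1.8], [-1.1, 1.4]]
tabs [[-1.0, -0.0], [1.1, 2.1], [0.8, 0.2], [1.7, 1.8]]
win0 [ 0.60785909  0.03075679 -0.23224292] [[-0.9, 2.8], [-0.9, -1.1], [-0.8, 0.3], [-1.0, 0.0], [-0.3, -0.6], [0.9, -0.8], [1.5, -0.8], [1.2, 1.1]]
```

```bash
echo "W=(.6076,.0313,-.237)" >> h.py
python3 - <<'E'
from h import *
q=qwin(W[2],1)
env.reach(win(*W,(0,0,.09)),q)
print(env.movel(win(*W,(0,0,.008)),velocity=.08,guard=12))
s=monitor.sense(); print(s["contact_force"].round(1), (s["position"]-win(*W,(0,0,.008))).round(4))
env.close_gripper(40); s=monitor.sense(); print(s["finger_gap"]*85,s["gripper_force"],s["contact_force"].round(1),s["ft_torque"].round(2))
print(env.movel(win(*W,(0,0,.10)),velocity=.08,guard=20))
s=monitor.sense(); print(s["finger_gap"]*85,s["contact_force"].round(1),s["clock"])
grab("wrist","w2")
E
```

```text
False
[-0.7  0.6  1.5] [0.     0.0001 0.0005]
34.082795694221815 39.03847396373749 [-9.2  1.  10.7] [ 0.06  0.62 -0.14]
False
34.05583344662154 [ 0.3  1.1 -1.5] 5.1833
```

View pics/w2.png

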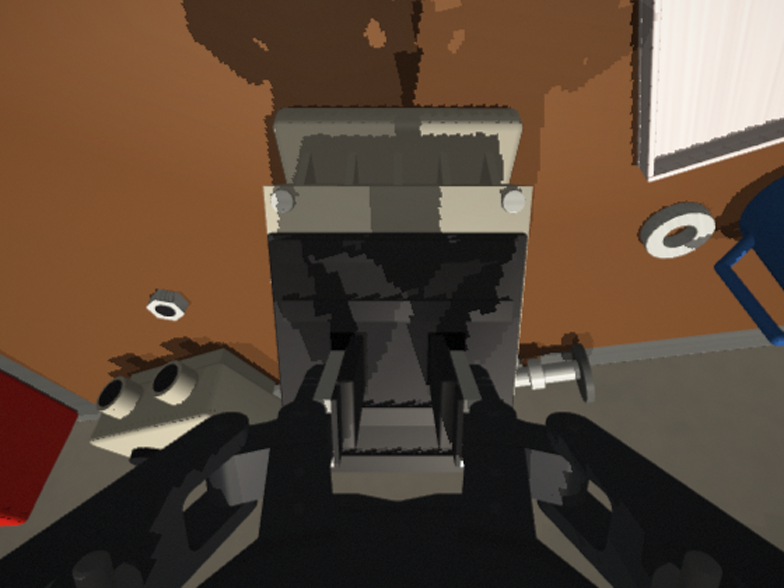

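The cover is out and held by both squeezed tabs, with its plate at rows 235–460 below the fingers. Next it goes to the tray.

Run:
```python
from h import *
p=win(*W,(0,0,.10)); env.movel(p+[-.03,0,.08],velocity=.2)
q=qdown(.19+np.pi/2); t=np.array([.512,.268,0])
env.reach(t+[0,0,.16],q)
s=monitor.sense(); print(s["finger_gap"]*85,s["clock"],s["contact_force"].round(1))
print(env.movel(t+[0,0,.045],velocity=.12))
hit=env.movel(t+[0,0,.016],velocity=.03,guard=5)
s=monitor.sense(); print(hit,s["position"].round(4),s["contact_force"].round(1),s["clock"])
grab("side","s3"); grab("wrist","w3")
```

```text
33.93172998468161 6.7833 [ 0.1  0.5 -1.9]
False
True [0.512  0.2681 0.0276] [-2.7 -1.   8.3] 8.525
```

View pics/w3.png

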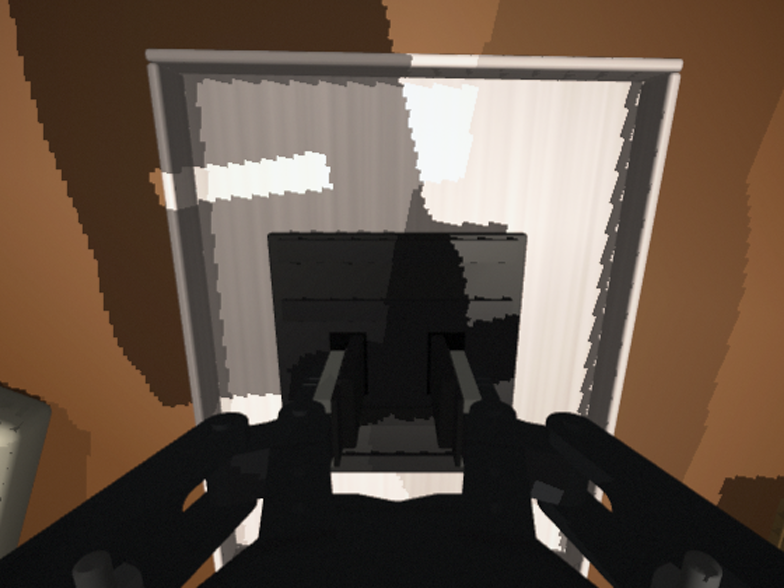

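The cover sits level inside the tray walls, with contact at the expected height. I'll release it, look at the eye, then at the pin.

Run:
```python
from h import *
env.release(); s=monitor.sense(); t=s["position"]
env.movel(t+[0,0,.15],velocity=.2)
env.reach(win(*W,(0,0,.10)),qwin(W[2],1)); 
a=grab("wrist","w4")
# pin: close along x-ish, view
env.reach(np.array([.4485,-.2925,.20]),qdown(0)); b=grab("wrist","w5")
A=cv2.resize(a["frame"][:,:,::-1][100:310,150:410],(520,420),interpolation=cv2.INTER_CUBIC)
cv2.imwrite("pics/w4z.png",A)
B=cv2.resize(b["frame"][:,:,::-1],(784,588),interpolation=cv2.INTER_CUBIC); cv2.imwrite("pics/w5.png",B)
print(monitor.sense()["clock"])
print((proj(b,[[.4485,-.2925,.111]])+.5)*1.4-.5, "eye pred",(proj(a,win(*W,(.01,-.01,-.024)))+.5-[150,100])*2-.5)
```

```text
12.4
[[396.90069841 302.4305605 ]] eye pred [[245.03289351 230.1550531 ]]
```

View pics/w4z.png

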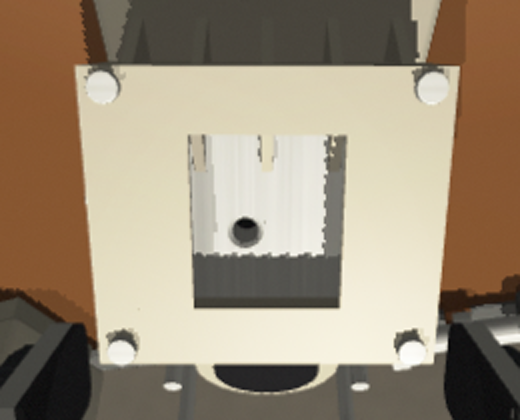

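View pics/w5.png

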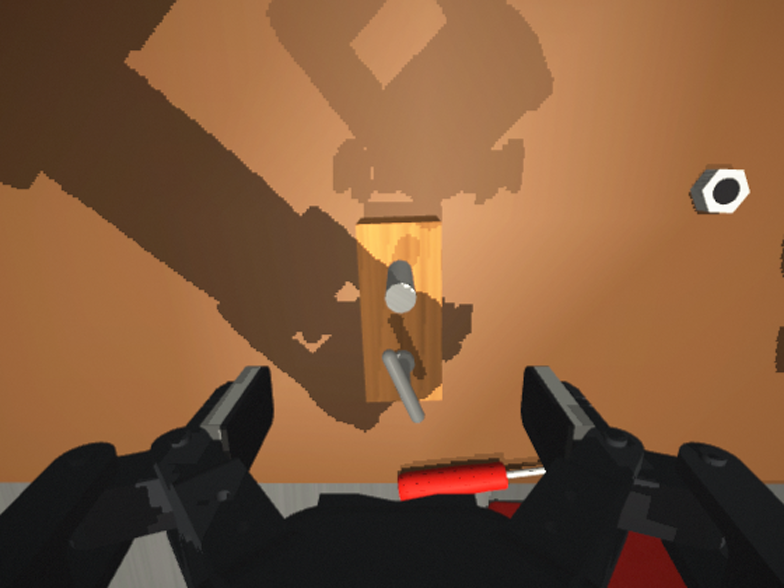

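The eye shows at (245.5,231.5) in the crop against a predicted (245,230), so the window pose is good. The pin top is at (400,298). The key's bar runs along the block, so closing along world x clears it.

Run:
```python
from h import *
a=pickle.load(open("w4.pkl","rb")); b=pickle.load(open("w5.pkl","rb"))
m=(np.array([245.5,231.5])+.5)/2-.5+[150,100]
r=least_squares(lambda q:(proj(a,win(*W,(q[0],q[1],-.024)))-m).ravel(),[.01,-.01]); print("eye xy in W",r.x)
P=onz(b,px([(400,298)]),.111)[0]; print("pin",P)
if np.hypot(*(P[:2]-[.4485,-.2925]))<.008:
    q=qdown(0); env.reach([P[0],P[1],.15],q)
    print(env.movel([P[0],P[1],.075],velocity=.1,guard=10))
    f0=monitor.sense()["contact_force"]; env.close_gripper(60)
    s=monitor.sense(); print(s["finger_gap"]*85,s["gripper_force"],(s["contact_force"]-f0).round(1),s["position"].round(4))
```

```text
eye xy in W [ 0.01065031 -0.00978982]
pin [ 0.45026579 -0.28983724  0.111     ]
False
16.772147328584605 58.379563093185425 [-1.5  0.9  3.3] [ 0.4503 -0.2899  0.0752]
```

Run:
```python
from h import *
s=monitor.sense(); p=s["position"]; L=p[2]-.011
env.movel(p+[0,0,.05],velocity=.08); env.movel(p+[0,0,.16],velocity=.2)
E=lambda tip:win(*W,(.0103,-.0099,tip+L)); q=qwin(W[2],1)
env.reach(E(.06)+[-.02,0,.04],q)
env.movel(E(.02),velocity=.12)
s=monitor.sense(); print(s["finger_gap"]*85,s["clock"])
def wf(s,d=None): return (s["contact_force"]@Rwin(W[2])).round(1)
print(wf(s))
for tip,v,g in ((-.021,.06,10),(-.034,.03,12),(-.053,.03,15),(-.0605,.015,15)):
    h=env.movel(E(tip),velocity=v,guard=g); s=monitor.sense()
    print(tip,h,((s["position"]-win(*W,(0,0,0)))@Rwin(W[2])-[.0103,-.0099,L]).round(4),wf(s),s["clock"])
    if h: break
f=grab("wrist","w6")
```

```text
16.46853609119899 17.8417
[-0.7  0.3 -0.7]
-0.021 False [ 0.0001  0.     -0.0209] [-0.8  0.4 -1.2] 18.675
-0.034 False [-0.0001 -0.     -0.0341] [-1.7  0.6 -1.1] 19.2583
-0.053 False [-0.     0.    -0.053] [-1.7  0.2 -1.8] 20.0417
-0.0605 True [ 0.      0.0001 -0.0587] [-0.4 -0.2  7.4] 20.475
```

Run:
```python
from h import *
s=monitor.sense(); p=s["position"]; n=Rwin(W[2])[:,2]
h=env.movel(p-n*.0015,velocity=.01,guard=25); s=monitor.sense(); print(h,((s["position"]-p)@n).round(4),(s["contact_force"]@n).round(1))
env.release(); env.hold(.3); env.movel(p+n*.11,velocity=.12); env.hold(.5)
a=grab("wrist","w7"); b=grab("side","s7"); c=grab("scene","c7")
print((proj(a,win(*W,[(.01,-.01,.042)]))+.5)*1.4-.5, monitor.sense()["clock"])
A=cv2.resize(a["frame"][:,:,::-1][90:320,150:450],(420,322),interpolation=cv2.INTER_CUBIC)
C=cv2.resize(c["frame"][:,:,::-1][180:310,180:460],(560,260),interpolation=cv2.INTER_CUBIC)
B=cv2.resize(b["frame"][:,:,::-1][150:340,150:370],(374,322),interpolation=cv2.INTER_CUBIC)
out=np.zeros((590,800,3),np.uint8); out[:322,:420]=A; out[:322,424:798]=B; out[328:588,:560]=C
cv2.imwrite("pics/fin.png",out)
```

```text
True -0.0001 10.0
[[397.16012693 310.07381911]] 23.4333
```

View pics/fin.png

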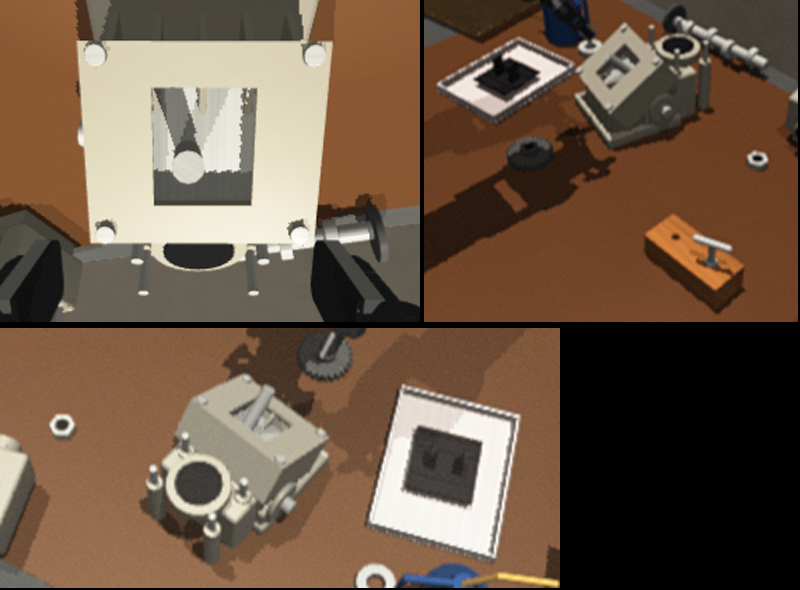

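The side and scene views show the cover lying in the tray with its tabs up, the key still in the block and the pin standing in the eye. Its top is at (188,167) in the first crop, about 12 raw px downslope of the upright prediction. I'll triangulate to check that this is the allowed lean.

Run:
```python
from h import *
a=pickle.load(open("w7.pkl","rb")); c=pickle.load(open("c7.pkl","rb"))
for n,cc in (("lean .1",(.01-.0066,-.01,.042)),("lean .1 deep pivot",(.01-.0078,-.01,.042)),("up",(.01,-.01,.042)),("up +10",(.01,-.01,.052))):
    print(n,proj(a,win(*W,[cc])).round(1),proj(c,win(*W,[cc])).round(1))
m=[(284.3,209.3),(312,211)]
r=least_squares(lambda q:np.r_[(proj(a,win(*W,q))-m[0]).ravel(),(proj(c,win(*W,q))-m[1]).ravel()],[.01,-.01,.04]); print(r.x.round(4),r.fun.round(1))
# enlarged blob of the bright top in both views
g=cv2.cvtColor(a["frame"],cv2.COLOR_RGB2GRAY)[198:222,272:297]; print(g[::2,::2])
```

```text
lean .1 [[283.6 213. ]] [[314.1 210.5]]
lean .1 deep pivot [[283.6 211.4]] [[314.3 210.4]]
up [[283.5 221.3]] [[312.8 211.2]]
up +10 [[283.5 225.7]] [[314.4 208.1]]
[ 0.0021 -0.0098  0.0369] [-0.5  0.2  1.6  1. ]
[[226 116  66  73 137 197 200 194 149  91  85 230 231]
 [229 176  97 209 212 214 216 215 212 209 118 213 232]
 [230 123 209 212 215 214 212 216 215 213 210 170 233]
 [229 213 218 217 213 215 214 212 214 215 213 216 233]
 [227 214 217 218 218 215 213 216 214 210 214 216 233]
 [225 216 213 216 217 218 217 213 214 215 212 212 228]
 [227 215 217 214 214 217 218 217 215 214 216 213 229]
 [203 211 213 215 216 213 215 217 218 216 213 210 164]
 [ 87 217 215 210 215 216 214 214 216 217 218 202  86]
 [ 85 124 218 216 212 214 216 215 214 216 212 113  85]
 [ 86  87 124 219 216 214 211 214 215 209 111  85  84]
 [ 86  87  84 108 151 194 216 184 144 101  83  85  86]]
```

The top triangulates to about 37–42 mm out of the face with a lean of about 0.1 rad downslope. That is its natural rest in the clearance, so the pin is home.

```bash
python3 -c "
from h import *
print(job.hand_in())"
```

```text
the job is handed in; nothing more can be done
None
```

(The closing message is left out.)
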